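# Soap saver down the shelf's drying chute

## Task

Put the wooden soap saver away down the white clip-on chute on the front edge of the steel shelf. Keep it flat on the shelf: slide it sideways towards the chute until it is up against the sprung buffer and pushes it in a little, without forcing or bottoming the buffer, so that it lines up with the gap in the rail; then push it squarely over the front edge, through the gap, so that it drops into the chute. Push gently throughout and do not disturb the bottle, the scrubber or the mirror.

Things in the scene. Friction and masses are not known exactly. Their poses are not given: they have to be found in the camera images.
- shelf: Fixed bare stainless shelf, top at z = 170 mm. Origin: middle of its front edge, at deck level. x: from the front edge back to the tiled upstand; y: along the edge. Plate: x 0 to 180, y -310 to 310 mm; the upstand behind rises 15 mm above it. WHERE the white chute is clipped along the edge is not measured: its gap's middle is at shelf y -150 to -30 mm, to be found by feel or seen.
- edge (a point): Top of the shelf's front edge, mid-length; axes as the shelf. The fixed chute, as shelf y from its gap's middle: buffer face at -50 mm looking to +y; gap -56 to 55 mm; rail 55 to 215 mm, 12 mm high, at shelf x 0 to 6; housing behind the buffer -85 to -101 mm, 22 mm high. Below the gap, in front of the edge, its open box: shelf x -114 to -4, 118 mm wide, floor 30 mm over the deck, a slide inside.
- buffer (a joint): Travel of the chute's sprung buffer in m: 0 at rest, growing as the saver pushes it to shelf -y, bottoming at 0.012. Its rubber-faced plate, 70 mm wide (shelf x 12 to 82 mm) and 18 mm high, is on a spring of 1.2 N per mm without preload; let go, it returns to rest. The saver against it at rest is centred on the gap.
- saver_center (a point): Centre of the loose slatted wooden soap saver, flat on the shelf: 76 mm along its x, 100 along its y, 20 high; 140 to 280 g, friction on steel about 0.6. Starts within 0.15 rad of the shelf's axes, on the buffer's +y side, 70 to 270 mm short of it, centre 58 to 75 mm behind the front edge. 40 mm are free beyond its +y end and behind it (+x), to push from there.
- bottle: Loose frosted bottle, 52 mm diameter, 130 mm tall, origin at the centre of its underside, standing at the shelf's -y end.
- scrubber: Loose hard-silicone body scrubber, disc 76 mm across with a grip, 39 mm high, origin at the centre of its underside, lying at the shelf's +y end.
- mirror: Loose round chrome mirror on a foot 90 mm across, 145 mm tall, origin at the centre of its underside, standing on the deck beside the chute.
Mind the look-alikes: they are no part of the job. What is shaped like the part that bears saver_center but pink, red or yellow is not meant.

How it is judged:
By the outcome, as a careful person would: the job done as asked, in the order asked, and still so for the second after the job is handed in, with the robot touching nothing.
It also fails if it takes over 64 s, if anything falls off the work surface, if the arm or the gripper's body presses on something with over 40 N, if the wrist force passes 120 N, or if a joint passes its speed limit or range.

## Robot

A 6-joint arm with a two-finger parallel gripper is mounted at the origin on the work surface. World frame = base frame: x ahead of the robot, y to its left, z up, the work surface at z = 0. Lengths are in m, angles in rad, forces in N, time in s.
With the tool pointing down it reaches from about 0.25 to 0.775 m from the base axis. Payload 8.9 kg.
Tool frame: the origin (TCP) lies at the very end of the fingers, on their centre line; the grasp point (between the pads) lies 19 mm behind it; z points along the fingers, y is the line along which they close (so a half turn about z gives the same grasp; the last joint's range is limited). The gripper opens to 85 mm and grips with 20 to 120 N. Pads are 22 mm wide; open, the fingers measure 114 mm over their backs; the gripper's body (76 mm by 85 mm) begins 54 mm behind the grasp point. The pads swing forward as they close: fully open they stand 13 mm farther back than shut.
Start: joints at [1.099, 0.291, -0.153, 1.127, 0, 1.431], TCP at [0.172, 0.496, 0.193] pointing down, gripper open.
Joint ranges: [-2.52, 2.52], [-0.91, 1.74], [-1.3, 1.37], [-1.96, 2.02], [-1.52, 1.47], [-3.14, 3.14]. Speed limits (rad/s): [2.22, 2.22, 2.79, 3.14, 3.14, 3.14].

## Interface

Orientations are given as a unit quaternion [w, x, y, z].
In Python, from station import env, optics gives the robot as it stands. The module is installed in compiled form; this text tells all that it offers.
- The arm moves only by the tool move_arm, never from a script. Its argument "increments" is a list of rows, each a list of 7 numbers: the closure, from 0 (fully open) to 1 (shut), then the shift along the tool's x, y, z in mm, then the turn, a rotation vector about the tool's x, y, z in degrees. In form: [[hand, x, y, z, ax, ay, az], ...]. A call has 1 to 12 rows; each row shifts and turns the commanded pose from where the row before left it, along the tool's axes as they then stand; what a row does not reach is not made up. A row lasts 1/8 s, in which the tool goes at most 62.5 mm and 10.7 degrees, less where a joint would pass 70% of its speed; a pose out of reach is approached as far as the arm can. A call with a gripper value outside its range is refused whole. The fingers move at their own pace and stop on an object; "force" is the grip in N (left out, the last holds). Time passes only in rows, so rows that do not move let the fingers close. It gives the time, the measured TCP pose, the force, the opening and the grip force at its end, in the units of the state.
- env.get_state(): the state, without advancing time (a new reading comes with each control period).
- optics.grab_frame(name): name is "scene" or "top" or "wrist"; returns the picture (384x512x3 uint8, blue, green, red); there is no depth.
- optics.calibration(name): a dict with "camera_matrix" (3x3 intrinsics, pixels), "extrinsics" (4x4, takes a point from camera to world coordinates); the wrist camera has in their place "mount" (4x4, takes a point from camera to tool coordinates, whose origin is the TCP and whose axes are the flange's). Camera axes: x right, y down, z forward; pixel columns grow to the right and rows downward; lengths in m; the calibration is good to about 2 mm. A picture is of the moment at which its call begins: read the wrist's pose just before it. calibration takes no time and is no camera call.
- env.hand_in(): hands the job in; it is judged then, once.
The state is a dict: "time_s": time; "joints": joint angles; "joint_vel": joint speeds; "effort": joint torques, N m; "position": TCP position; "ee_rot": TCP orientation; "ft_force": force on the tool from outside, world axes, zero at the start; "wrist_torque": the same for the moment, N m; "opening": finger opening in m; "finger_force": force on a finger pad.
Only numpy, scipy, OpenCV 4.12 (cv2) and the standard library are available. Lean on these libraries where they do the work, as an engineer would, in place of code of your own. Each camera call takes 0.05 s, during which the arm holds its last target. There are 200 camera calls.

## Working session

There is one attempt and no reset: what is moved stays moved. The work goes in short steps, Python scripts to look and compute and a tool call to move; the robot and the scene stay as the last step left them, time stands still between calls to the robot, and variables do not carry over. Pictures are saved under pics/ and viewed, at most 10 in all, crops included, and the job is handed in when it is done.

Besides the shell and the picture viewer there is one more tool, called after "Emit:" by a JSON object that holds its "name" and its "arguments", one argument or row to a line. move_arm: Moves the arm, as the interface text tells. Its arguments: {"type":"object","properties":{"increments":{"type":"array"},"force":{"type":"number"}},"required":["increments"]}

```bash
mkdir -p pics; python3 - <<'E'
from station import env, optics
import cv2, numpy as np
np.set_printoptions(precision=4,suppress=True)
a=optics.grab_frame("scene"); b=optics.grab_frame("top")
cv2.imwrite("pics/scene.png",a);cv2.imwrite("pics/top.png",b)
for n in("scene","top","wrist"):
  c=optics.calibration(n); print(n,{k:np.array(v) for k,v in c.items()})
print(env.get_state())
E
```

```text
scene {'camera_matrix': array([[349.6892,   0.    , 252.161 ],
       [  0.    , 349.6892, 196.9231],
       [  0.    ,   0.    ,   1.    ]]), 'extrinsics': array([[-0.3968,  0.7678, -0.5031,  0.9936],
       [ 0.9178,  0.3393, -0.2061,  0.3037],
       [ 0.0124, -0.5435, -0.8393,  0.9428],
       [ 0.    ,  0.    ,  0.    ,  1.    ]])}
top {'camera_matrix': array([[408.7499,   0.    , 258.7883],
       [  0.    , 408.7499, 193.4542],
       [  0.    ,   0.    ,   1.    ]]), 'extrinsics': array([[ 0.0038, -0.9886,  0.1503,  0.3276],
       [-0.9999, -0.0014,  0.0163,  0.0788],
       [-0.0159, -0.1503, -0.9885,  1.2909],
       [ 0.    ,  0.    ,  0.    ,  1.    ]])}
wrist {'camera_matrix': array([[312.6233,   0.    , 261.5085],
       [  0.    , 312.6233, 190.0382],
       [  0.    ,   0.    ,   1.    ]]), 'mount': array([[ 0.0005, -0.9594, -0.2819,  0.0708],
       [ 1.    ,  0.0007, -0.0005, -0.0002],
       [ 0.0007, -0.2819,  0.9594, -0.1807],
       [ 0.    ,  0.    ,  0.    ,  1.    ]])}
{'time_s': 0.1, 'joints': array([ 1.0987,  0.2912, -0.154 ,  1.1267,  0.    ,  1.4315]), 'joint_vel': array([ 0.0011, -0.0025,  0.0019, -0.0014, -0.0002, -0.0016]), 'effort': array([  0.0015, -53.7976,  33.1918,   0.0092,  -0.0002,  -0.    ]), 'position': array([0.1713, 0.4958, 0.1929]), 'ee_rot': array([-0.0002,  0.1656,  0.9862, -0.0005]), 'ft_force': array([-0.6216, -0.1363, -0.3802]), 'wrist_torque': array([0.0224, 0.0233, 0.0152]), 'finger_force': 0.0, 'opening': 0.08533147095861303}
```

View pics/scene.png

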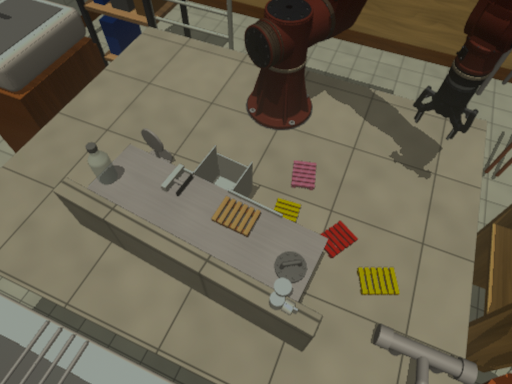

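View pics/top.png

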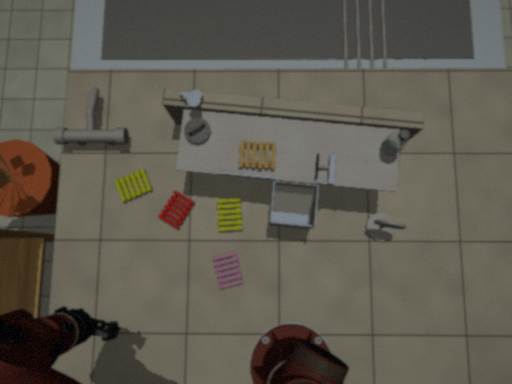

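Candidates for the saver, in top-view pixels:
- Wooden one on the shelf (257,155).
- Yellow (133,185) and (229,214), red (176,210) and pink (228,269), all on the deck.

Only the wooden one lies on the shelf and has the natural colour, so it is the one meant. The buffer is dark at (318,168) and the white housing is at (331,168). The chute box is at (295,204). I'll confirm in one enlarged crop.

```bash
cat > h.py <<'E'
import numpy as np, cv2
from station import env, optics
np.set_printoptions(precision=4,suppress=True)
def ray(n,uv,z):
    c=optics.calibration(n);K=np.array(c["camera_matrix"]);E=np.array(c["extrinsics"])
    d=np.c_[np.atleast_2d(uv),np.ones(len(np.atleast_2d(uv)))]@np.linalg.inv(K).T@E[:3,:3].T
    return E[:3,3]+d*((z-E[2,3])/d[:,2])[:,None]
E
python3 - <<'E'
from h import *
b=cv2.imread("pics/top.png")
cv2.imwrite("pics/crop.png",cv2.resize(b[85:240,160:430],None,fx=2.9,fy=2.9,interpolation=cv2.INTER_CUBIC))
for n,f,box in(("top","pics/top.png",(220,130,300,180)),("scene","pics/scene.png",(205,190,270,240))):
    im=cv2.imread(f);h=cv2.cvtColor(im,cv2.COLOR_BGR2HSV)
    m=cv2.inRange(h,(8,90,60),(24,255,255));k=np.zeros_like(m);k[box[1]:box[3],box[0]:box[2]]=m[box[1]:box[3],box[0]:box[2]]
    k=cv2.morphologyEx(k,cv2.MORPH_CLOSE,np.ones((9,9)))
    c=max(cv2.findContours(k,0,2)[0],key=cv2.contourArea)
    P=ray(n,c[:,0].astype(float),.19); r=cv2.minAreaRect((P[:,:2]*1000).astype(np.float32)); print(n,r,cv2.boundingRect(c))
# rough plate corners, front edge, in top
print(ray("top",[[178,172],[395,190],[184,110],[398,130]],.17))
E
```

```text
top ((603.2772827148438, 102.75031280517578), (95.44845581054688, 73.93679809570312), 86.33155059814453) (239, 141, 36, 28)
scene ((608.0169677734375, 103.35114288330078), (102.04949951171875, 79.3037109375), 86.62505340576172) (212, 196, 48, 41)
[[ 0.5586  0.3242  0.17  ]
 [ 0.5082 -0.2791  0.17  ]
 [ 0.7402  0.313   0.17  ]
 [ 0.68   -0.2954  0.17  ]]
```

View pics/crop.png

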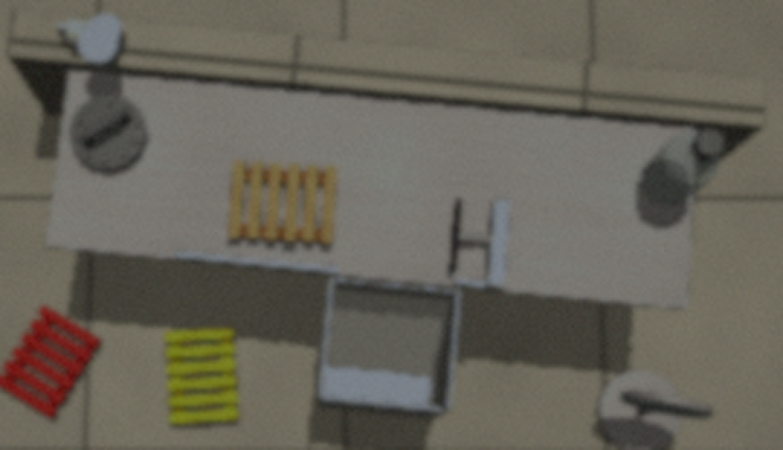

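The crop confirms it: the natural-wood slatted saver is on the shelf at crop (283,203). The buffer plate is at (456,237), the housing at (500,245), and the rail runs from (178,253) to (338,270).

```bash
cat >> h.py <<'E'
def full(p): return np.array(p)/2.9+[160,85]
F=ray("top",full([[48,246],[685,306],[68,70],[695,130]]),.17)[:,:2]
# shelf pose fit of 4 corners (rigid)
M=np.array([[0,.31],[0,-.31],[.18,.31],[.18,-.31]])
A=F-F.mean(0);B=M-M.mean(0);H=B.T@A;yaw=np.arctan2(H[0,1]-H[1,0],H[0,0]+H[1,1])
R=np.array([[np.cos(yaw),-np.sin(yaw)],[np.sin(yaw),np.cos(yaw)]])
O=F.mean(0)-R@M.mean(0)
def toS(P): return (np.atleast_2d(P)[:,:2]-O)@R
def toW(S): return O+np.atleast_2d(S)@R.T
E
python3 - <<'E'
from h import *
print("O",O,"yaw",yaw); print(toS(F))
print("buffer",toS(ray("top",full([[459,200],[452,275]]),.188)))
print("housing",toS(ray("top",full([[502,202],[497,285]]),.192)))
print("rail",toS(ray("top",full([[178,253],[338,270]]),.182)))
print("saver",toS([[.6033,.1027],[.608,.1034]]))
print("scrub",toS(ray("top",full([[108,132],[147,132]]),.185)))
s=env.get_state();q=s["ee_rot"]
from scipy.spatial.transform import Rotation as T
print(T.from_quat([*q[1:],q[0]]).as_matrix(), s["joints"])
E
```

```text
O [0.5341 0.0239] yaw -0.0972306282492987
[[ 0.001   0.3061]
 [ 0.0025 -0.3075]
 [ 0.1794  0.3096]
 [ 0.1771 -0.3083]]
buffer [[ 0.0803 -0.0836]
 [ 0.0072 -0.0827]]
housing [[ 0.0812 -0.1238]
 [ 0.001  -0.125 ]]
rail [[0.0041 0.1783]
 [0.0026 0.0247]]
saver [[0.0612 0.0851]
 [0.0658 0.0863]]
scrub [[0.1156 0.2592]
 [0.1193 0.2215]]
[[-0.9451  0.3267 -0.0005]
 [ 0.3267  0.9451 -0.001 ]
 [ 0.0002 -0.0011 -1.    ]] [ 1.0987  0.2912 -0.154   1.1267  0.      1.4315]
```

```bash
cat >> h.py <<'E'
from scipy.spatial.transform import Rotation as T
def go(sx,sy,z,psi_off):
    "delta in tool axes (mm) to shelf point; then yaw turn (deg) so tool y is at shelf angle psi_off"
    s=env.get_state();q=s["ee_rot"];Rm=T.from_quat([*q[1:],q[0]]).as_matrix()
    d=Rm.T@(np.r_[toW([sx,sy])[0],z]-s["position"])*1000
    psi=np.degrees(np.arctan2(Rm[1,1],Rm[0,1])); t=psi-(np.degrees(yaw)+psi_off)
    print("delta",d,"turn z",(t+180)%360-180,"tilt",Rm[:,2],"at",toS(s["position"])*1000,s["position"][2],"F",s["ft_force"]@np.c_[np.r_[R[:,0],0],np.r_[R[:,1],0],[0,0,1]],"open",s["opening"],"t",s["time_s"])
E
python3 -c "
from h import *
go(.062,.170,.26,0)"
```

```text
delta [-517.6958 -147.7919  -67.027 ] turn z 76.50263251053451 tilt [-0.0005 -0.001  -1.    ] at [[-406.9317  434.4721]] 0.19290697064956014 F [-0.6054 -0.196  -0.3802] open 0.08533147095861303 t 0.1
```

Emit:
{"name": "move_arm", "arguments": {
  "increments": [
    [0.5, 0, 0, -35, 0, 0, 0],
    [0.5, -10, -3, -32, 0, 0, 0],
    [0.5, -40, -11, 0, 0, 0, 0],
    [0.5, -52, -15, 0, 0, 0, 0],
    [0.5, -52, -15, 0, 0, 0, 0],
    [0.5, -52, -15, 0, 0, 0, 0],
    [0.5, -52, -15, 0, 0, 0, 0],
    [0.5, -52, -15, 0, 0, 0, 0],
    [0.5, -52, -15, 0, 0, 0, 0],
    [0.5, -52, -15, 0, 0, 0, 0],
    [0.5, -52, -15, 0, 0, 0, 0],
    [0.5, -40, -11, 0, 0, 0, 0]
  ]
}}

```text
time_s: 1.6
position: [0.6037, 0.1921, 0.2597]
ee_rot: [-0.0, 0.166, 0.986, -0.0]
ft_force: [0.2, 0.2, 0.4]
opening: 0.0426
finger_force: 0.0
```

Emit:
{"name": "move_arm", "arguments": {
  "increments": [
    [0.5, 0, 0, 0, 0, 0, 9.5],
    [0.5, 0, 0, 0, 0, 0, 9.5],
    [0.5, 0, 0, 0, 0, 0, 9.5],
    [0.5, 0, 0, 0, 0, 0, 9.5],
    [0.5, 0, 0, 0, 0, 0, 9.5],
    [0.5, 0, 0, 0, 0, 0, 9.5],
    [0.5, 0, 0, 0, 0, 0, 9.5],
    [0.5, 0, 0, 0, 0, 0, 9.5],
    [0.5, 0, 0, 0, 0, 0, 0]
  ]
}}

```text
time_s: 2.72
position: [0.6022, 0.1938, 0.26]
ee_rot: [-0.0, 0.737, 0.676, -0.0]
ft_force: [0.2, -0.5, -0.4]
opening: 0.0429
finger_force: 0.0
```

```bash
python3 -c "
from h import *
go(.062,.170,.185,0)
cv2.imwrite('pics/w1.png',optics.grab_frame('wrist'))"
```

```text
delta [-5.7752 10.7785 74.9791] turn z 0.5674258011141546 tilt [-0.0008 -0.0002 -1.    ] at [[ 51.2222 175.687 ]] 0.2599859836936514 F [ 0.2474 -0.4342 -0.4039] open 0.04286068279367426 t 2.725
```

View pics/w1.png

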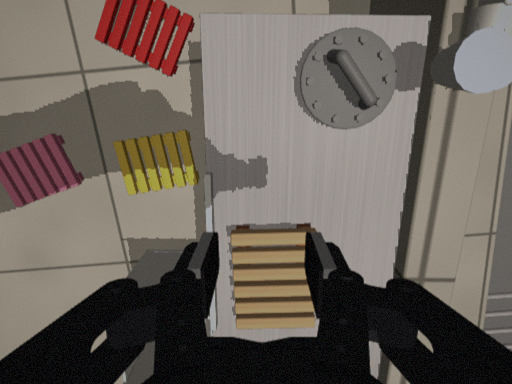

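Wrist view: the saver's +y end is at about row 228, columns 232–312. It is nearly square to the shelf, whose front edge is at about column 204–210. The scrubber, at (348,82), is clear.

```bash
cat >> h.py <<'E'
def wray(uv,z):
    s=env.get_state();q=s["ee_rot"];Rm=T.from_quat([*q[1:],q[0]]).as_matrix()
    c=optics.calibration("wrist");K=np.array(c["camera_matrix"]);m=np.array(c["mount"])
    E=np.eye(4);E[:3,:3]=Rm;E[:3,3]=s["position"];E=E@m
    uv=np.atleast_2d(uv).astype(float);d=np.c_[uv,np.ones(len(uv))]@np.linalg.inv(K).T@E[:3,:3].T
    return toS(E[:3,3]+d*((z-E[2,3])/d[:,2])[:,None])*1000
E
python3 -c "
from h import *
print('saver ends',wray([[232,230],[312,228],[235,327],[315,327]],.19))
print('edge',wray([[202,20],[205,150],[428,20],[414,150]],.17)); print('scrub',wray([[348,128]],.18)); print('rail',wray([[209,174]],.182))
"
```

```text
saver ends [[ 26.7976 136.5361]
 [ 96.1952 139.353 ]
 [ 28.2815  35.584 ]
 [105.0984  36.6661]]
edge [[  3.9415 304.5244]
 [  2.3829 202.8573]
 [179.6777 306.7345]
 [184.1234 205.2404]]
scrub [[122.3298 224.1919]]
rail [[  7.171  184.3501]]
```

Emit:
{"name": "move_arm", "arguments": {
  "increments": [
    [0.5, -5, 12.5, 10, 0, 0, 0.6],
    [0.5, 0, 0, 30, 0, 0, 0],
    [0.5, 0, 0, 30, 0, 0, 0],
    [0.5, 0, 0, 5, 0, 0, 0],
    [0.5, 0, 0, 0, 0, 0, 0],
    [0.5, 0, 0, 0, 0, 0, 0]
  ]
}}

```text
time_s: 3.52
position: [0.6153, 0.1878, 0.1867]
ee_rot: [0.001, 0.741, 0.671, 0.001]
ft_force: [1.3, 1.0, 0.5]
opening: 0.0425
finger_force: 0.0
```

Emit:
{"name": "move_arm", "arguments": {
  "increments": [
    [0.5, 0, 0, 3, 0, 0, 0],
    [0.5, 0, 0, 3, 0, 0, 0],
    [0.5, 0, 0, 3, 0, 0, 0],
    [0.5, 0, 0, 0, 0, 0, 0],
    [0.5, 0, 0, 0, 0, 0, 0]
  ]
}}

```text
time_s: 4.15
position: [0.6144, 0.1878, 0.1764]
ee_rot: [-0.0, 0.741, 0.671, -0.0]
ft_force: [0.7, 0.9, 0.0]
opening: 0.0429
finger_force: 0.0
```

```bash
python3 -c "
from h import *
go(.064,.148,.176,0)
cv2.imwrite('pics/w2.png',optics.grab_frame('wrist'))"
```

```text
delta [-22.8686   0.1058   0.4197] turn z -0.09196369082286537 tilt [-0.0001 -0.     -1.    ] at [[ 63.931  170.8688]] 0.17641945312217622 F [0.6506 0.9681 0.0265] open 0.04293794740243518 t 4.15
```

View pics/w2.png

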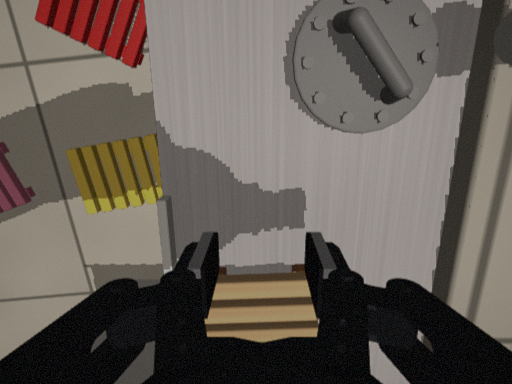

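Emit:
{"name": "move_arm", "arguments": {
  "increments": [
    [0.5, 0, 0, 3, 0, 0, 0],
    [0.5, -8, 0, 0, 0, 0, 0],
    [0.5, -7, 0, 0, 0, 0, 0],
    [0.5, -4, 0, 0, 0, 0, 0],
    [0.5, -4, 0, 0, 0, 0, 0],
    [0.5, -4, 0, 0, 0, 0, 0],
    [0.5, -4, 0, 0, 0, 0, 0],
    [0.5, -6, 0, 0, 0, 0, 0],
    [0.5, -6, 0, 0, 0, 0, 0],
    [0.5, -6, 0, 0, 0, 0, 0],
    [0.5, -6, 0, 0, 0, 0, 0],
    [0.5, -6, 0, 0, 0, 0, 0]
  ]
}}

```text
time_s: 5.7
position: [0.6083, 0.1266, 0.1734]
ee_rot: [0.0, 0.741, 0.671, 0.0]
ft_force: [-0.7, -0.0, 0.5]
opening: 0.0427
finger_force: 0.0
```

```bash
python3 - <<'E'
from h import *
go(.064,.035,.1735,0)
im=optics.grab_frame('top');h=cv2.cvtColor(im,cv2.COLOR_BGR2HSV)
m=cv2.inRange(h,(8,90,60),(24,255,255))
k=np.zeros_like(m);k[130:185,225:320]=m[130:185,225:320]
p=np.argwhere(k)[:,::-1].astype(float)
P=toS(ray('top',p,.19))*1000;print(P.min(0),P.max(0),len(P))
cv2.imwrite("pics/t2.png",cv2.resize(im[85:240,160:430],None,fx=2.9,fy=2.9,interpolation=cv2.INTER_CUBIC))
E
```

```text
delta [-74.4229   0.2684  -0.0823] turn z -0.09980273989228294 tilt [ 0. -0. -1.] at [[ 63.8613 109.4233]] 0.17341698930056126 F [-0.735  -0.0999  0.5151] open 0.042690098997902326 t 5.7
[-11.1392   9.0258] [103.1308 162.215 ] 10
```

View pics/t2.png

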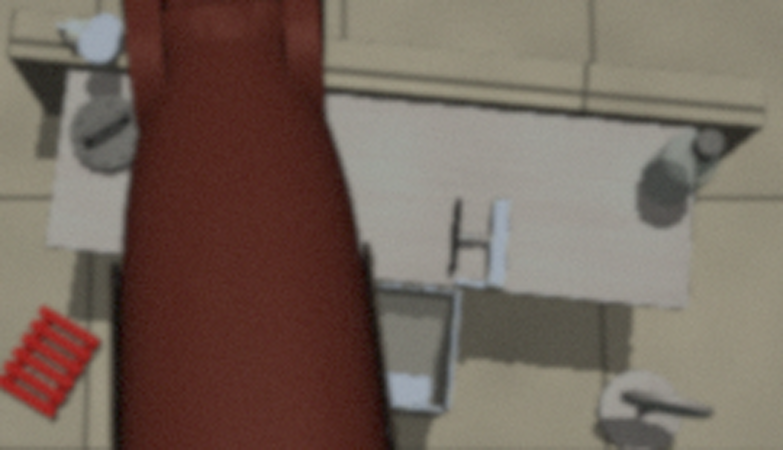

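The top view is blocked by the arm; the buffer plate is still at crop (456,237), at rest. I'll use the scene camera for the saver.

```bash
cat >> h.py <<'E'
def scene_saver(name=None):
    im=optics.grab_frame('scene');h=cv2.cvtColor(im,cv2.COLOR_BGR2HSV)
    m=cv2.inRange(h,(8,90,60),(24,255,255));k=np.zeros_like(m);k[165:245,165:275]=m[165:245,165:275]
    k=cv2.morphologyEx(k,cv2.MORPH_CLOSE,np.ones((7,7)))
    c=max(cv2.findContours(k,0,2)[0],key=cv2.contourArea)
    P=(toS(ray('scene',c[:,0].astype(float),.19))*1000).astype(np.float32)
    print("saver",cv2.minAreaRect(P),P.min(0),P.max(0))
    if name: cv2.imwrite(name,cv2.resize(im[130:290,120:320],None,fx=3.7,fy=3.7,interpolation=cv2.INTER_CUBIC))
E
python3 -c "
from h import *
scene_saver('pics/s2.png')"
```

```text
saver ((65.73460388183594, 86.22431945800781), (79.46682739257812, 102.04951477050781), 2.195976495742798) [24.5515 34.0662] [106.4478 138.3531]
```

View pics/s2.png

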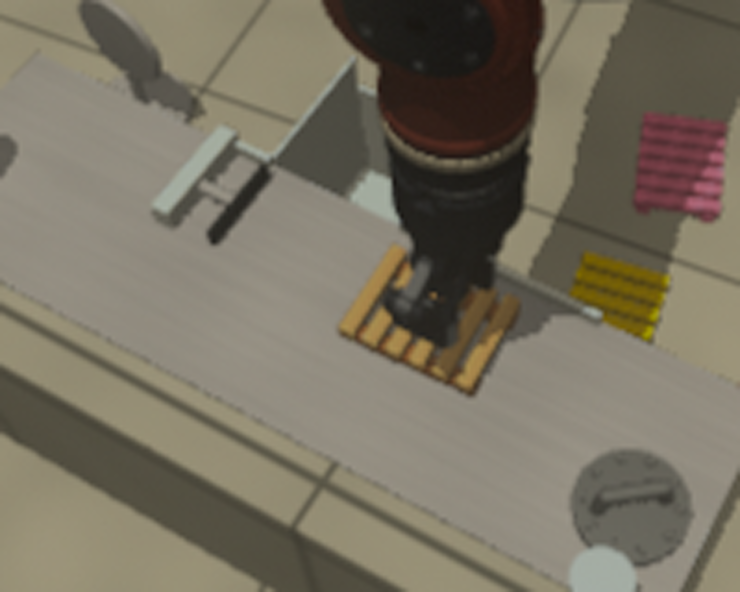

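The saver is still at shelf y 86. The scene crop shows the fingertips above it at (430,310), so half-closed tips sit higher than the TCP. I'll back off and come down guarded by the force reading.

Emit:
{"name": "move_arm", "arguments": {
  "increments": [
    [0.5, 0, 0, -6, 0, 0, 0],
    [0.5, 20, 0, 0, 0, 0, 0],
    [0.5, 20, 0, 0, 0, 0, 0],
    [0.5, 21, 0, 0, 0, 0, 0],
    [0.5, 0, 0, 5, 0, 0, 0],
    [0.5, 0, 0, 4, 0, 0, 0],
    [0.5, 0, 0, 2, 0, 0, 0],
    [0.5, 0, 0, 0, 0, 0, 0]
  ]
}}

```text
time_s: 6.8
position: [0.6143, 0.1872, 0.1682]
ee_rot: [-0.0, 0.741, 0.671, -0.0]
ft_force: [0.3, -0.3, -0.3]
opening: 0.0429
finger_force: 0.0
```

Emit:
{"name": "move_arm", "arguments": {
  "increments": [
    [0.5, 0, 0, 2, 0, 0, 0],
    [0.5, 0, 0, 1, 0, 0, 0],
    [0.5, 0, 0, 0, 0, 0, 0]
  ]
}}

```text
time_s: 7.18
position: [0.6144, 0.1877, 0.1654]
ee_rot: [-0.0, 0.741, 0.671, -0.0]
ft_force: [-1.1, 0.9, 0.4]
opening: 0.0428
finger_force: 0.0
```

Emit:
{"name": "move_arm", "arguments": {
  "increments": [
    [0.5, 0, 0, 2, 0, 0, 0],
    [0.5, 0, 0, 0, 0, 0, 0]
  ]
}}

```text
time_s: 7.42
position: [0.6143, 0.1878, 0.1632]
ee_rot: [-0.0, 0.741, 0.671, -0.0]
ft_force: [1.0, -0.3, 0.2]
opening: 0.043
finger_force: 0.0
```

Emit:
{"name": "move_arm", "arguments": {
  "increments": [
    [0.5, 0, 0, 2, 0, 0, 0],
    [0.5, 0, 0, 1, 0, 0, 0],
    [0.5, 0, 0, 0, 0, 0, 0]
  ]
}}

```text
time_s: 7.8
position: [0.6143, 0.1877, 0.1603]
ee_rot: [-0.0, 0.741, 0.671, -0.0]
ft_force: [0.7, -0.4, 1.3]
opening: 0.0427
finger_force: 0.0
```

Emit:
{"name": "move_arm", "arguments": {
  "increments": [
    [0.5, 0, 0, 2, 0, 0, 0],
    [0.5, 0, 0, 0, 0, 0, 0]
  ]
}}

```text
time_s: 8.05
position: [0.6143, 0.1877, 0.1582]
ee_rot: [-0.0, 0.741, 0.671, -0.0]
ft_force: [-0.9, -0.5, 0.6]
opening: 0.0428
finger_force: 0.0
```

```bash
python3 - <<'E'
from h import *
go(.064,.148,.158,0)
scene_saver()
im=optics.grab_frame('scene');cv2.imwrite("pics/s3.png",cv2.resize(im[160:280,180:330],None,fx=5,fy=5,interpolation=cv2.INTER_CUBIC))
E
```

```text
delta [-22.8182   0.183    0.2306] turn z -0.09732225297184982 tilt [-0.0002 -0.     -1.    ] at [[ 63.8558 170.8185]] 0.15822908803358482 F [-0.8438 -0.6     0.6351] open 0.04276907316347903 t 8.05
saver ((65.82260131835938, 86.05784606933594), (79.3036880493164, 101.71006774902344), 2.195976734161377) [25.5725 34.0662] [106.4478 138.3531]
```

View pics/s3.png

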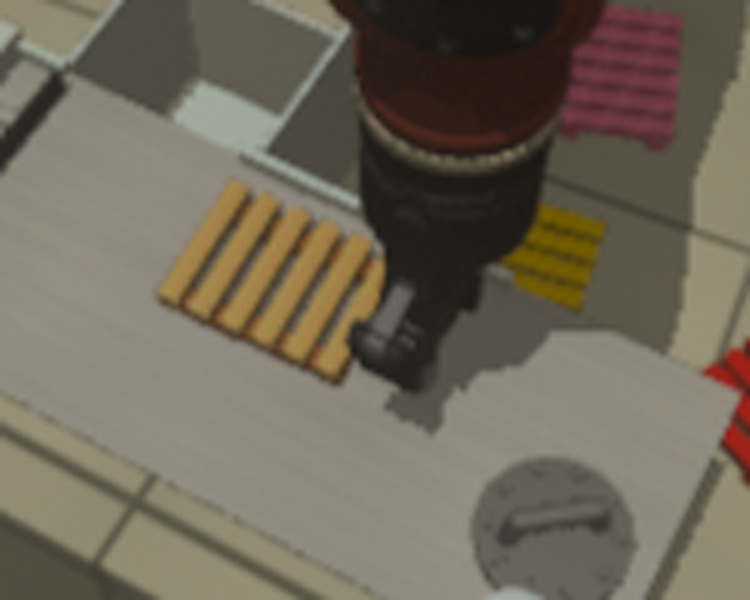

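The tips at crop (410,385) are still just above the deck, clear of the saver's +y end. I'll continue the guarded descent.

Emit:
{"name": "move_arm", "arguments": {
  "increments": [
    [0.5, 0, 0, 2, 0, 0, 0],
    [0.5, 0, 0, 0, 0, 0, 0]
  ]
}}

```text
time_s: 8.4
position: [0.6143, 0.1877, 0.1562]
ee_rot: [-0.0, 0.741, 0.671, -0.0]
ft_force: [0.3, -0.8, 1.2]
opening: 0.0426
finger_force: 0.0
```

Emit:
{"name": "move_arm", "arguments": {
  "increments": [
    [0.5, 0, 0, 2, 0, 0, 0],
    [0.5, 0, 0, 0, 0, 0, 0]
  ]
}}

```text
time_s: 8.65
position: [0.6143, 0.1878, 0.1542]
ee_rot: [-0.0, 0.741, 0.671, -0.0]
ft_force: [0.9, -0.6, 0.1]
opening: 0.043
finger_force: 0.0
```

Emit:
{"name": "move_arm", "arguments": {
  "increments": [
    [0.5, 0, 0, 1.5, 0, 0, 0],
    [0.5, 0, 0, 0, 0, 0, 0]
  ]
}}

```text
time_s: 8.9
position: [0.6143, 0.1878, 0.1528]
ee_rot: [-0.0, 0.741, 0.671, -0.0]
ft_force: [-1.2, -0.3, 0.6]
opening: 0.0427
finger_force: 0.0
```

Emit:
{"name": "move_arm", "arguments": {
  "increments": [
    [0.5, -7, 0, 0, 0, 0, 0],
    [0.5, -6, 0, 0, 0, 0, 0],
    [0.5, -5, 0, 0, 0, 0, 0],
    [0.5, -4, 0, 0, 0, 0, 0],
    [0.5, -4, 0, 0, 0, 0, 0],
    [0.5, -4, 0, 0, 0, 0, 0],
    [0.5, -4, 0, 0, 0, 0, 0],
    [0.5, 0, 0, 0, 0, 0, 0]
  ]
}}

```text
time_s: 9.9
position: [0.611, 0.1536, 0.1529]
ee_rot: [0.0, 0.741, 0.671, -0.0]
ft_force: [-0.4, 0.0, -0.2]
opening: 0.0428
finger_force: 0.0
```

```bash
python3 - <<'E'
from h import *
go(.064,.035,.153,0)
scene_saver()
E
```

```text
delta [-101.5777    0.2996   -0.0704] turn z -0.11412143555051557 tilt [-0. -0. -1.] at [[ 63.9027 136.5781]] 0.15292425074451746 F [-0.4487  0.0049 -0.2268] open 0.042825153863353414 t 9.9
saver ((65.60342407226562, 86.39630126953125), (79.33432006835938, 102.26182556152344), 2.6680002212524414) [26.2868 34.0662] [106.4478 139.1351]
```

```bash
python3 - <<'E'
from h import *
s=env.get_state()
a=optics.grab_frame('scene');b=optics.grab_frame('wrist')
c=optics.calibration('scene');K=np.array(c["camera_matrix"]);E=np.linalg.inv(np.array(c["extrinsics"]))
def pr(p): q=K@(E[:3,:3]@p+E[:3,3]); return (q[:2]/q[2])
S=4
x0,y0=215,170
A=cv2.resize(a[y0:y0+100,x0:x0+100],None,fx=S,fy=S,interpolation=cv2.INTER_CUBIC)
for z,col in((.153,(255,0,0)),(.17,(0,255,0)),(.19,(0,0,255)),(.21,(255,255,0))):
    for dx in(-.022,.022):
        u=((pr(np.r_[toW([.0639+dx,.1366])[0],z])-[x0,y0])*S).astype(int); cv2.circle(A,tuple(u),4,col,1)
B=cv2.resize(b[130:330,160:360],(400,400))
cv2.imwrite("pics/comp.png",np.hstack([A,B]))
cv2.imwrite("pics/wraw.png",b)
E
```

```text
(no output)
```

View pics/comp.png

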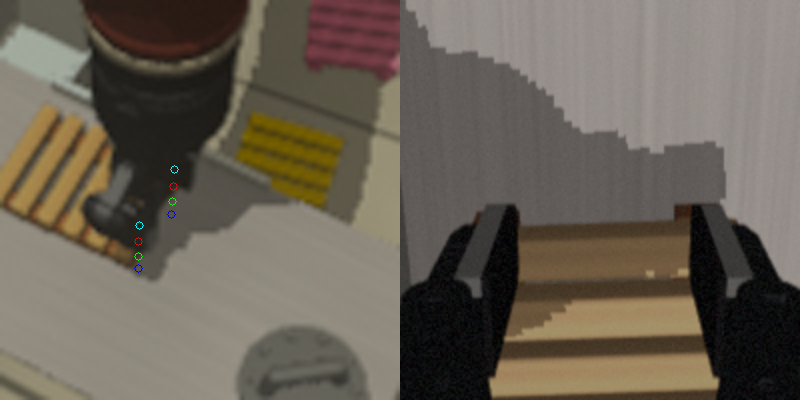

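Scene half of the composite: the fingertips are at about (135,240), which is z ≈ 0.19 at TCP 0.153, so they really sit about 38 mm behind the TCP. Wrist half: the tips hover over the end slat. I'll back off to y ≈ 155 and go lower, guarded.

Emit:
{"name": "move_arm", "arguments": {
  "increments": [
    [0.5, 0, 0, -2, 0, 0, 0],
    [0.5, 9.5, 0, 0, 0, 0, 0],
    [0.5, 9.5, 0, 0, 0, 0, 0],
    [0.5, 0, 0, 2, 0, 0, 0],
    [0.5, 0, 0, 2, 0, 0, 0],
    [0.5, 0, 0, 2, 0, 0, 0],
    [0.5, 0, 0, 0, 0, 0, 0]
  ]
}}

```text
time_s: 10.92
position: [0.6128, 0.1726, 0.1487]
ee_rot: [-0.0, 0.741, 0.671, -0.0]
ft_force: [-0.4, 0.2, -0.5]
opening: 0.0427
finger_force: 0.0
```

Emit:
{"name": "move_arm", "arguments": {
  "increments": [
    [0.5, 0, 0, 2, 0, 0, 0],
    [0.5, 0, 0, 2, 0, 0, 0],
    [0.5, 0, 0, 0, 0, 0, 0]
  ]
}}

```text
time_s: 11.3
position: [0.6128, 0.1728, 0.1447]
ee_rot: [-0.0, 0.741, 0.671, -0.0]
ft_force: [-0.4, -0.5, 0.4]
opening: 0.0429
finger_force: 0.0
```

Emit:
{"name": "move_arm", "arguments": {
  "increments": [
    [0.5, 0, 0, 2, 0, 0, 0],
    [0.5, 0, 0, 0, 0, 0, 0]
  ]
}}

```text
time_s: 11.55
position: [0.6128, 0.1728, 0.1427]
ee_rot: [-0.0, 0.741, 0.671, -0.0]
ft_force: [-0.5, -0.0, -0.2]
opening: 0.0426
finger_force: 0.0
```

Emit:
{"name": "move_arm", "arguments": {
  "increments": [
    [0.5, 0, 0, 2, 0, 0, 0],
    [0.5, 0, 0, 0, 0, 0, 0]
  ]
}}

```text
time_s: 11.8
position: [0.6128, 0.1728, 0.1407]
ee_rot: [-0.0, 0.741, 0.671, -0.0]
ft_force: [0.6, 0.6, 0.8]
opening: 0.0424
finger_force: 0.0
```

Emit:
{"name": "move_arm", "arguments": {
  "increments": [
    [0.5, 0, 0, 2, 0, 0, 0],
    [0.5, -3, 0, 0, 0, 0, 0],
    [0.5, -3, 0, 0, 0, 0, 0],
    [0.5, -3, 0, 0, 0, 0, 0],
    [0.5, -4, 0, 0, 0, 0, 0],
    [0.5, -4, 0, 0, 0, 0, 0],
    [0.5, -4, 0, 0, 0, 0, 0]
  ]
}}

```text
time_s: 12.68
position: [0.6108, 0.1517, 0.139]
ee_rot: [-0.0, 0.741, 0.671, 0.0]
ft_force: [-0.5, 0.8, 0.4]
opening: 0.0427
finger_force: 0.4
```

```bash
python3 - <<'E'
from h import *
go(.064,.035,.139,0)
scene_saver()
E
```

```text
delta [-99.6191   0.268   -0.0641] turn z -0.09823286832289568 tilt [ 0.0001  0.0001 -1.    ] at [[ 63.9028 134.6194]] 0.1389501197175392 F [-0.5304  0.7276  0.3955] open 0.04271188628165147 t 12.675
saver ((63.27421569824219, 73.71971893310547), (78.88987731933594, 100.07450866699219), 0.2763737440109253) [24.0587 23.684 ] [102.814 123.941]
```

The saver is moving squarely: centre (63, 74), yaw 0.3°. Continuing.

Emit:
{"name": "move_arm", "arguments": {
  "increments": [
    [0.5, -5, 0, 0, 0, 0, 0],
    [0.5, -7, 0, 0, 0, 0, 0],
    [0.5, -8, 0, 0, 0, 0, 0],
    [0.5, -8, 0, 0, 0, 0, 0],
    [0.5, -8, 0, 0, 0, 0, 0],
    [0.5, -8, 0, 0, 0, 0, 0],
    [0.5, -8, 0, 0, 0, 0, 0],
    [0.5, -8, 0, 0, 0, 0, 0],
    [0.5, -8, 0, 0, 0, 0, 0],
    [0.5, -8, 0, 0, 0, 0, 0],
    [0.5, -6, 0, 0, 0, 0, 0],
    [0.5, -4, 0, 0, 0, 0, 0]
  ]
}}

```text
time_s: 14.22
position: [0.6023, 0.0659, 0.1389]
ee_rot: [0.0, 0.741, 0.671, -0.0]
ft_force: [0.2, -0.8, 0.7]
opening: 0.0428
finger_force: 0.5
```

```bash
python3 - <<'E'
from h import *
go(.064,.030,.139,0)
scene_saver()
im=optics.grab_frame('scene')[160:200,150:215];cv2.imwrite('pics/s5.png',im)
f=[]
E
```

```text
delta [-18.4383   0.2763  -0.0932] turn z -0.10908275990965421 tilt [-0. -0. -1.] at [[63.7588 48.4388]] 0.1389062982573706 F [ 0.2527 -0.7779  0.6822] open 0.042761212884712574 t 14.225
saver ((63.67312240600586, -11.590106964111328), (101.29241943359375, 79.28524780273438), 89.81301879882812) [ 23.8804 -62.293 ] [103.2414  38.9323]
```

Emit:
{"name": "move_arm", "arguments": {
  "increments": [
    [0.5, -4, 0, 0, 0, 0, 0],
    [0.5, -4, 0, 0, 0, 0, 0],
    [0.5, -4, 0, 0, 0, 0, 0],
    [0.5, -3, 0, 0, 0, 0, 0]
  ]
}}

```text
time_s: 14.82
position: [0.6008, 0.0511, 0.1388]
ee_rot: [-0.0, 0.741, 0.671, -0.0]
ft_force: [0.2, 0.1, 0.4]
opening: 0.0425
finger_force: 0.3
```

Emit:
{"name": "move_arm", "arguments": {
  "increments": [
    [0.5, -1.5, 0, 0, 0, 0, 0],
    [0.5, -1, 0, 0, 0, 0, 0]
  ]
}}

```text
time_s: 15.08
position: [0.6006, 0.0489, 0.1389]
ee_rot: [-0.0, 0.741, 0.671, 0.0]
ft_force: [0.2, 0.5, -1.4]
opening: 0.0429
finger_force: 0.3
```

Emit:
{"name": "move_arm", "arguments": {
  "increments": [
    [0.5, -1, 0, 0, 0, 0, 0],
    [0.5, -1, 0, 0, 0, 0, 0]
  ]
}}

```text
time_s: 15.32
position: [0.6004, 0.0472, 0.1389]
ee_rot: [-0.0, 0.741, 0.671, 0.0]
ft_force: [-0.9, 2.8, -0.2]
opening: 0.0427
finger_force: 1.1
```

Emit:
{"name": "move_arm", "arguments": {
  "increments": [
    [0.5, -1, 0, 0, 0, 0, 0],
    [0.5, 0, 0, 0, 0, 0, 0]
  ]
}}

```text
time_s: 15.58
position: [0.6003, 0.0463, 0.1389]
ee_rot: [-0.0, 0.741, 0.671, 0.0]
ft_force: [-0.5, 2.9, -0.5]
opening: 0.0425
finger_force: 1.7
```

Emit:
{"name": "move_arm", "arguments": {
  "increments": [
    [0.5, -1, 0, 0, 0, 0, 0],
    [0.5, 0, 0, 0, 0, 0, 0]
  ]
}}

```text
time_s: 15.82
position: [0.6002, 0.0453, 0.1389]
ee_rot: [-0.0, 0.741, 0.671, 0.0]
ft_force: [0.7, 5.2, 0.7]
opening: 0.0427
finger_force: 2.5
```

```bash
python3 - <<'E'
from h import *
go(.064,.030,.139,0)
scene_saver('pics/s6.png')
E
```

```text
delta [ 2.3499  0.3447 -0.0997] turn z -0.08768535416606937 tilt [-0.      0.0006 -1.    ] at [[63.6517 27.6507]] 0.13889900273836836 F [0.1784 5.2623 0.7213] open 0.04271704959221778 t 15.825
saver ((62.609249114990234, -33.9368782043457), (78.8157730102539, 102.90428924560547), 0.2563549280166626) [ 23.422  -85.4755] [102.202   17.6857]
```

Buffer contact shows at world y ≈ 0.048, then force rises about 1.2 N/mm. It is now roughly 2.5–3 mm in, with the saver square and centred near −33. I'll back off gently, lift and go round behind it.

Emit:
{"name": "move_arm", "arguments": {
  "increments": [
    [0.5, 1, 0, 0, 0, 0, 0],
    [0.5, 1, 0, 0, 0, 0, 0],
    [0.5, 1, 0, 0, 0, 0, 0],
    [0.5, 3, 0, 0, 0, 0, 0],
    [0.5, 8, 0, 0, 0, 0, 0],
    [0.5, 8, 0, 0, 0, 0, 0],
    [0.5, 0, 0, -30, 0, 0, 0],
    [0.5, 0, 0, -35, 0, 0, 0],
    [0.5, 0, 0, 0, 0, 0, 0]
  ]
}}

```text
time_s: 17.0
position: [0.6042, 0.0674, 0.2067]
ee_rot: [0.002, 0.741, 0.671, 0.002]
ft_force: [-0.1, -0.5, -0.7]
opening: 0.0427
finger_force: 0.0
```

```bash
python3 - <<'E'
from h import *
scene_saver()
go(.130,-.0315,.204,90)
E
```

```text
saver ((63.001224517822266, -28.945613861083984), (108.53131866455078, 79.82321166992188), 88.93313598632812) [ 22.2337 -83.0455] [103.1541  24.7651]
delta [-81.3399  65.5127   1.1154] turn z -90.07343957364691 tilt [ 0.0025 -0.     -1.    ] at [[64.589  49.9236]] 0.2049709670138604 F [ 0.0027  0.4182 -0.7735] open 0.04259907405997818 t 17.05
```

Emit:
{"name": "move_arm", "arguments": {
  "increments": [
    [0.5, 0, 33, -5, 0, 0, 0],
    [0.5, 0, 32, 0, 0, 0, 0],
    [0.5, -40, 0, 0, 0, 0, 0],
    [0.5, -41, 0, 0, 0, 0, 0],
    [0.5, 0, 0, 0, 0, 0, 0]
  ]
}}

```text
time_s: 17.68
position: [0.6584, -0.0225, 0.2075]
ee_rot: [-0.001, 0.742, 0.67, -0.001]
ft_force: [-0.0, 0.6, -0.7]
opening: 0.0424
finger_force: 0.0
```

Emit:
{"name": "move_arm", "arguments": {
  "increments": [
    [0.5, 0, 0, 0, 0, 0, -9],
    [0.5, 0, 0, 0, 0, 0, -9],
    [0.5, 0, 0, 0, 0, 0, -9],
    [0.5, 0, 0, 0, 0, 0, -9],
    [0.5, 0, 0, 0, 0, 0, -9],
    [0.5, 0, 0, 0, 0, 0, -9],
    [0.5, 0, 0, 0, 0, 0, -9],
    [0.5, 0, 0, 0, 0, 0, -9],
    [0.5, 0, 0, 0, 0, 0, -9],
    [0.5, 0, 0, 0, 0, 0, -9],
    [0.5, 0, 0, 0, 0, 0, 0]
  ]
}}

```text
time_s: 19.05
position: [0.6587, -0.0192, 0.2081]
ee_rot: [-0.001, 0.05, 0.999, 0.0]
ft_force: [-1.0, -0.0, 0.5]
opening: 0.0427
finger_force: 0.0
```

```bash
python3 - <<'E'
from h import *
go(.130,-.0315,.139,90)
b=optics.grab_frame('wrist');h=cv2.cvtColor(b,cv2.COLOR_BGR2HSV)
m=cv2.inRange(h,(8,90,60),(24,255,255));n,l,st,_=cv2.connectedComponentsWithStats(m)
for i in range(1,n):
    if st[i,4]>60:
        x,y,w,hh=st[i,:4]; print(st[i],wray([[x,y],[x+w,y],[x,y+hh],[x+w,y+hh]],.19).round(0).tolist())
cv2.imwrite('pics/w7.png',b)
E
```

```text
delta [-1.9079 -0.7278 69.0834] turn z -0.115611879284927 tilt [-0.0012  0.0004 -1.    ] at [[128.179 -30.786]] 0.20808587509895932 F [-1.0111 -0.1343  0.5262] open 0.04267176080934327 t 19.05
[  176    40   148   127 13793] [[25.0, -81.0], [25.0, 5.0], [100.0, -87.0], [100.0, 9.0]]
[ 320   40   27  127 2407] [[25.0, 3.0], [25.0, 19.0], [100.0, 7.0], [100.0, 24.0]]
```

Behind view by numbers: the saver spans x 25–100 and y about −83 to +21, so it is square and centred on about −31. I'll descend behind it and push forward.

Emit:
{"name": "move_arm", "arguments": {
  "increments": [
    [0.5, 0, -0.7, 25, 0, 0, 0],
    [0.5, 0, 0, 25, 0, 0, 0],
    [0.5, 0, 0, 13, 0, 0, 0],
    [0.5, 0, 0, 3, 0, 0, 0],
    [0.5, 0, 0, 3, 0, 0, 0],
    [0.5, 0, 0, 0, 0, 0, 0]
  ]
}}

```text
time_s: 19.85
position: [0.6594, -0.0209, 0.1405]
ee_rot: [0.0, 0.05, 0.999, -0.0]
ft_force: [-0.7, 1.0, 0.8]
opening: 0.0427
finger_force: 0.0
```

Emit:
{"name": "move_arm", "arguments": {
  "increments": [
    [0.5, 5, 0, 0, 0, 0, 0],
    [0.5, 4, 0, 0, 0, 0, 0],
    [0.5, 4, 0, 0, 0, 0, 0],
    [0.5, 4, 0, 0, 0, 0, 0],
    [0.5, 4, 0, 0, 0, 0, 0],
    [0.5, 4, 0, 0, 0, 0, 0],
    [0.5, 4, 0, 0, 0, 0, 0],
    [0.5, 4, 0, 0, 0, 0, 0]
  ]
}}

```text
time_s: 20.85
position: [0.626, -0.0176, 0.14]
ee_rot: [0.0, 0.049, 0.999, 0.0]
ft_force: [1.6, -0.2, -0.1]
opening: 0.0425
finger_force: 0.6
```

```bash
python3 - <<'E'
from h import *
go(.004,-.0315,.139,90)
scene_saver()
b=optics.grab_frame('wrist');h=cv2.cvtColor(b,cv2.COLOR_BGR2HSV)
m=cv2.inRange(h,(8,90,60),(24,255,255));n,l,st,_=cv2.connectedComponentsWithStats(m)
for i in range(1,n):
    if st[i,4]>60:
        x,y,w,hh=st[i,:4]; print(st[i],wray([[x,y],[x+w,y],[x,y+hh],[x+w,y+hh]],.19).round(0).tolist())
E
```

```text
delta [91.4979  0.7163  0.9562] turn z -0.09592433871554817 tilt [ 0.0003 -0.     -1.    ] at [[ 95.4963 -32.3695]] 0.13998413957487915 F [ 1.6434 -0.0036 -0.0729] open 0.042520996629305585 t 20.85
saver ((47.916587829589844, -17.58782958984375), (78.9697494506836, 84.92298126220703), 0.2535818815231323) [  8.4581 -60.216 ] [87.223  25.0155]
[442   0  70  28 437] [[-11.0, 34.0], [-11.0, 60.0], [-1.0, 35.0], [-1.0, 62.0]]
[  139    58   255   179 33858] [[9.0, -80.0], [9.0, 19.0], [85.0, -89.0], [85.0, 27.0]]
```

Emit:
{"name": "move_arm", "arguments": {
  "increments": [
    [0.5, 4, 0, 0, 0, 0, 0],
    [0.5, 4, 0, 0, 0, 0, 0],
    [0.5, 4, 0, 0, 0, 0, 0],
    [0.5, 4, 0, 0, 0, 0, 0],
    [0.5, 4, 0, 0, 0, 0, 0],
    [0.5, 4, 0, 0, 0, 0, 0],
    [0.5, 4, 0, 0, 0, 0, 0]
  ]
}}

```text
time_s: 21.82
position: [0.598, -0.0148, 0.1399]
ee_rot: [0.0, 0.049, 0.999, 0.0]
ft_force: [0.4, 0.7, 0.7]
opening: 0.0427
finger_force: 0.4
```

```bash
python3 - <<'E'
from h import *
go(.004,-.0315,.139,90)
b=optics.grab_frame('wrist');h=cv2.cvtColor(b,cv2.COLOR_BGR2HSV)
m=cv2.inRange(h,(8,90,60),(24,255,255))
c=max(cv2.findContours(m,0,2)[0],key=cv2.contourArea)
print(cv2.minAreaRect(wray(c[:,0],.19).astype(np.float32)))
E
```

```text
delta [63.3549  0.7381  0.897 ] turn z -0.09408288916483798 tilt [ 0.  0. -1.] at [[ 67.3536 -32.3421]] 0.13989700212999923 F [0.3478 0.7083 0.6939] open 0.04270836000375073 t 21.825
((18.537105560302734, -31.002174377441406), (99.2470932006836, 75.10576629638672), 89.93202209472656)
```

Emit:
{"name": "move_arm", "arguments": {
  "increments": [
    [0.5, 4, 0, 0, 0, 0, 0],
    [0.5, 4, 0, 0, 0, 0, 0],
    [0.5, 4, 0, 0, 0, 0, 0],
    [0.5, 4, 0, 0, 0, 0, 0],
    [0.5, 4, 0, 0, 0, 0, 0],
    [0.5, 4, 0, 0, 0, 0, 0],
    [0.5, 4, 0, 0, 0, 0, 0],
    [0.5, 4, 0, 0, 0, 0, 0]
  ]
}}

```text
time_s: 22.88
position: [0.5659, -0.0116, 0.1398]
ee_rot: [-0.0, 0.049, 0.999, -0.0]
ft_force: [-0.4, -0.7, -0.7]
opening: 0.0426
finger_force: 0.0
```

Emit:
{"name": "move_arm", "arguments": {
  "increments": [
    [0.5, 4, 0, 0, 0, 0, 0],
    [0.5, 4, 0, 0, 0, 0, 0],
    [0.5, 4, 0, 0, 0, 0, 0],
    [0.5, 4, 0, 0, 0, 0, 0],
    [0.5, 4, 0, 0, 0, 0, 0],
    [0.5, 4, 0, 0, 0, 0, 0],
    [0.5, 4, 0, 0, 0, 0, 0],
    [0.5, 3, 0, 0, 0, 0, 0]
  ]
}}

```text
time_s: 23.88
position: [0.5354, -0.0086, 0.14]
ee_rot: [0.0, 0.049, 0.999, 0.0]
ft_force: [0.7, 0.1, -0.1]
opening: 0.0428
finger_force: 0.0
```

```bash
python3 - <<'E'
from h import *
go(.130,-.0315,.139,90)
b=optics.grab_frame('wrist');cv2.imwrite('pics/w9.png',b)
h=cv2.cvtColor(b,cv2.COLOR_BGR2HSV)
m=cv2.inRange(h,(8,90,50),(24,255,255))
c=max(cv2.findContours(m,0,2)[0],key=cv2.contourArea)
print(cv2.contourArea(c),cv2.boundingRect(c))
for z in(.05,.1,.19):print(cv2.minAreaRect(wray(c[:,0],z).astype(np.float32)))
E
```

```text
delta [-125.6352    0.9246    0.9605] turn z -0.09448468365567919 tilt [ 0.0001 -0.     -1.    ] at [[  4.3634 -32.2174]] 0.13995317848715774 F [ 0.6842  0.1669 -0.0728] open 0.04283814543568693 t 23.875
10433.0 (189, 43, 139, 99)
((-70.36133575439453, -32.725215911865234), (117.95484161376953, 67.7045669555664), 83.65228271484375)
((-69.70856475830078, -32.69599914550781), (96.16179656982422, 55.19562911987305), 83.65231323242188)
((-68.53352355957031, -32.643402099609375), (56.934268951416016, 32.679542541503906), 83.65229034423828)
```

The saver left the edge and appears inside the chute, about 100 mm wide at z ≈ 0.09 around x = −70. I'll withdraw and check.

Emit:
{"name": "move_arm", "arguments": {
  "increments": [
    [0.5, -10, 0, -10, 0, 0, 0],
    [0.5, 0, 0, -35, 0, 0, 0],
    [0.5, 0, 0, -40, 0, 0, 0],
    [0.5, -40, 0, -20, 0, 0, 0],
    [0.5, -40, 30, 0, 0, 0, 0],
    [0.5, 0, 40, 0, 0, 0, 0],
    [0.5, 0, 40, 0, 0, 0, 0],
    [0.5, 0, 40, 0, 0, 0, 0],
    [0.5, 0, 0, 0, 0, 0, 0],
    [0.5, 0, 0, 0, 0, 0, 0]
  ]
}}

```text
time_s: 25.18
position: [0.6399, 0.1314, 0.2448]
ee_rot: [-0.0, 0.049, 0.999, -0.0]
ft_force: [0.0, -0.1, -0.4]
opening: 0.0427
finger_force: 0.0
```

```bash
python3 - <<'E'
from h import *
a=optics.grab_frame('scene');b=optics.grab_frame('top')
f=lambda i:cv2.resize(i,(400,400),interpolation=cv2.INTER_CUBIC)
cv2.imwrite('pics/end.png',np.hstack([f(a[110:300,80:330]),f(b[90:250,170:430])]))
E
```

```text
(no output)
```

View pics/end.png

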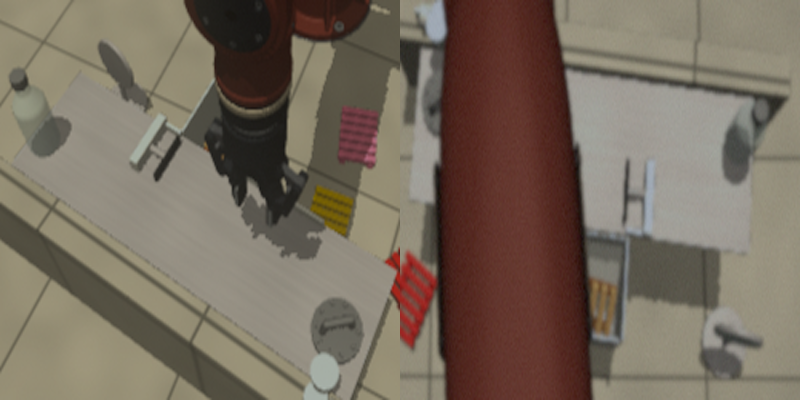

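The final view shows the saver inside the chute at right-half (603,305), and the buffer back at rest at (627,195). The bottle, scrubber and mirror have not moved, and the gripper is clear of everything.

```bash
python3 -c "
from station import env
print(env.hand_in())"
```

```text
the job is handed in; nothing more can be done
None
```

The wooden soap saver is in the white chute: it was slid against the buffer, pushing it in about 3 mm, then pushed squarely through the gap; the bottle, scrubber and mirror look unmoved in the last pictures, and the job was handed in at about 25 s.

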